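Switch on the inspection lamp and snap it into its holder

TASK

Take the inspection lamp from its sloping rest and switch it on by pushing the red button on its tail end against the upright face of the steel angle plate until it clicks fully in. Then press the lamp level and straight down into the green snap clip, centred along the clip, with its black head towards the fuel pump unit, until it sits fully home with the hooks closed over it on both sides, and let go. Leave the pump unit, the white cup and the wrench where they are.

Things in the scene. Friction and masses are not known exactly. Their poses are not given: they have to be found in the camera images.
- lamp_center (a point): centre of the loose lamp (0.22 kg). x runs along it to the head, z out of its top, y across. Aluminium body 30 wide (y) x 28 high (z), from x = -80 to +65; black head 38 in diameter from +65 to +95; red button 17 in diameter on the tail, -80 to -88 while off. Starts in the rest sloping 35 degrees, head up and away from the robot. Grasp its sides within 25 of the centre. Sizes in mm
- lamp_tail (a point): point on the lamp's axis 88 mm behind its centre, where the outer face of the red tail button stands while off (fixed to the lamp, does not move in with the button); axes as lamp_center
- lamp_head (a point): centre of the lamp's front glass, on the axis 95 mm ahead of lamp_center; axes as lamp_center
- lamp_button (a joint): travel of the tail button into the lamp (m): 0 = standing out (off), 0.006 = fully in (on). Push-lock: it moves in under about 6 N and stays where it has been pushed, so push until it stops
- rest: yellow fixed rest (sizes in mm), base 170 x 90 x 10. Origin on the bench, 100 mm below the centre of the lying lamp; x points to its high end. Cross saddles 45 mm either side of the lamp's centre have lips 14 mm up the lamp's sides (46 wide outside); toes stop the tail face. Lift the lamp out square to its axis. Between the saddles only a bar 20 wide runs under the lamp: fingers may reach below it there
- plate: fixed steel angle plate, 130 mm wide (y), 110 mm high. Origin at the foot of the upright working face, mid-width; the flat vertical face lies at x = 0 and looks along its own +x, away from the robot; foot and ribs lie behind it, down to x = -89 mm
- clip: fixed snap clip (mm). Origin on the bench under its middle; x along the lamp to be held, to the pump. Black base 140 x 84 x 8; saddles 16 long (x), 26 wide at x = -45 and +45, tops 38 up, carry the lamp's underside; a green hook each side of each. Hooks end 87 above the bench; noses 24 apart at 70 height; lead-in widens to 40 at the top. Between the saddles nothing is above 17 mm
- clip_seat (a point): where the lamp's centre lies when it is fully home: above the clip's origin, 52 mm above the bench; axes as the clip
- hook_left (a joint): outward spring travel (m) of the green hook bar at the clip's +y side (its two hooks move together): 0 = closed, about 0.003 while the lamp passes; 4 N to start, 0.8 N per mm more. Pushing the lamp home takes about 8 to 20 N
- hook_right (a joint): the same for the hook bar at the clip's -y side
- pump: bystander: upright fuel pump unit on the bench, black can 72 mm in diameter with a tan flange 92 mm in diameter on top, 142 mm high; origin under its centre. It stands about 200 mm from the clip's middle in the clip's +x direction
- pot: bystander: white plastic cup, 80 mm in diameter, 70 mm high, origin under its centre
- wrench: bystander: steel wrench 160 mm long, lying flat
Mind the look-alikes: they are no part of the job. Several things have the shape of the plate; the one meant has the colours described above.

How it is judged:
By the outcome, as a careful person would: the job done as asked, in the order asked, and still so for the second after the job is handed in, with the robot touching nothing.
It also fails if it takes over 51 s, if anything falls off the work surface, if the arm or the gripper's body presses on something with over 40 N, if the wrist force passes 120 N, or if a joint passes its speed limit or range.

ROBOT

A 6-joint arm with a two-finger parallel gripper is mounted at the origin on the work surface. World frame = base frame: x ahead of the robot, y to its left, z up, the work surface at z = 0. Lengths are in m, angles in rad, forces in N, time in s.
With the tool pointing down it reaches from about 0.3 to 0.775 m from the base axis. Payload 14.6 kg.
Tool frame: the origin (TCP) lies on the centre line of the jaws, within the pads' length; the fingertips stand manip.finger_overhang ahead of it and the grasp point (between the pads) lies 5 mm behind it (manip.finger_overhang is the distance from the TCP to the fingertips, in m); z points along the fingers, x is the direction in which the jaws open and shut, and the axes are right-handed (so a half turn about z gives the same grasp; the last joint's range is limited). The gripper opens to 85 mm and grips with 20 to 120 N. Pads are 22 mm wide; open, the fingers measure 114 mm over their backs; the gripper's body (76 mm by 85 mm) begins 54 mm behind the grasp point. The pads swing forward as they close: fully open they stand 13 mm farther back than shut.
Start: joints at [-1.355, 0.3, 1.521, -0, 1.321, -0.067], TCP at [0.153, -0.528, 0.245] pointing down, gripper open.
Joint ranges: [-3.03, 3.03], [-0.79, 2.21], [0.23, 2.52], [-1.04, 4.18], [0, 3.07], [-2.55, 2.55]. Speed limits (rad/s): [2.22, 2.22, 2.57, 3.14, 3.14, 3.14].

INTERFACE

Orientations are given as a 3x3 rotation matrix whose columns are the frame's x, y, z axes.
In Python, from rig import manip gives the robot as it stands. The module is installed in compiled form; this text tells all that it offers.
- The arm moves only by the tool jog_arm, never from a script. Its argument "commands" is a list of rows, each an object with "xyz": the shift along the tool's x, y, z in cm, a list of three; "turn": the turn about the tool's z in rad; "fingers": the opening, from 0 (shut) to 1 (fully open). In form: [{"xyz": [x, y, z], "turn": turn, "fingers": fingers}, ...]. A call has 1 to 10 rows; each row is the pose to reach, as a shift and turn from the pose measured when the call began, along the tool's axes at that moment; what a row does not reach only later rows make up. A row lasts 1/8 s, in which the tool goes at most 62.5 mm and 10.7 degrees, less where a joint would pass 70% of its speed; a pose out of reach is approached as far as the arm can. A call with a gripper value outside its range is refused whole. The fingers move at their own pace and stop on an object; "grip_force" is the grip in N (left out, the last holds). Time passes only in rows, so rows that repeat a pose let the fingers close. It gives the time, the measured TCP pose, the force and the opening at its end, in the units of the state.
- manip.get_state(): the state, without advancing time (a new reading comes with each control period).
- manip.read_camera(name): name is "scene" or "side" or "wrist"; returns (picture, depth): 420x560x3 uint8, red, green, blue; 420x560 float32, m along the optical axis (not along the pixel's ray), 0 where there is no reading.
- manip.camera_info(name): a dict with "fovy" (degrees; the focal length in pixels is half the picture's height over the tangent of half this angle, whatever the lens; pixels are square), "cx", "cy" (the principal point, pixels), "camera_from_world" (4x4, takes a point from world to camera coordinates). Camera axes: x right, y down, z forward; pixel columns grow to the right and rows downward; lengths in m; the calibration is good to about 2 mm. A picture is of the moment at which its call begins: read the wrist's pose just before it. camera_info takes no time and is no camera call; for the wrist camera it gives the pose at the moment of the call.
- manip.sign_off(): hands the job in, once; it reports no verdict.
The state is a dict: "clock": time; "qpos": joint angles; "joint_vel": joint speeds; "joint_torque": joint torques, N m; "position": TCP position; "tool_rot": TCP orientation; "contact_force": force on the tool from outside, world axes, zero at the start; "ft_torque": the same for the moment, N m; "finger_gap": opening from 0.0 (shut) to 1.0 (fully open).
Only numpy, scipy, OpenCV 4.12 (cv2) and the standard library are available. Lean on these libraries where they do the work, as an engineer would, in place of code of your own. Each camera call takes 0.05 s, during which the arm holds its last target.

## Working session

There is one attempt and no reset: what is moved stays moved. The work goes in short steps, Python scripts to look and compute and a tool call to move; the robot and the scene stay as the last step left them, time stands still between calls to the robot, and variables do not carry over. Pictures are saved under pics/ and viewed, and the job is handed in when it is done.

Besides the shell and the picture viewer there is one more tool, called as name(argument=value, ...) on one line, values as JSON. jog_arm: Moves the arm, as the interface text tells. Its arguments: {"type":"object","properties":{"commands":{"type":"array"},"grip_force":{"type":"number"}},"required":["commands"]}

```bash
mkdir -p pics; ls; cat > h.py <<'E'
import numpy as np, cv2, json
from rig import manip
def info(n):
    i=manip.camera_info(n); f=210/np.tan(np.radians(i['fovy'])/2); return i,f
def shot(n,fn):
    i,f=info(n); p,d=manip.read_camera(n)
    cv2.imwrite('pics/'+fn+'.png',p[:,:,::-1]); np.savez('pics/'+fn+'.npz',p=p,d=d,f=f,cx=i['cx'],cy=i['cy'],T=i['camera_from_world']); return p,d
def load(fn):
    z=np.load('pics/'+fn+'.npz'); return {k:z[k] for k in z}
def cloud(z):
    d=z['d'];h,w=d.shape;v,u=np.mgrid[:h,:w]
    P=np.stack([(u-z['cx'])/z['f']*d,(v-z['cy'])/z['f']*d,d,np.ones_like(d)],-1)
    W=(P@np.linalg.inv(z['T']).T)[...,:3]; W[d==0]=np.nan
    return W
def st():
    s=manip.get_state()
    print('t',s['clock'],'pos',np.round(s['position'],4),'F',np.round(s['contact_force'],1),'gap',round(float(s['finger_gap']),3));print(np.round(s['tool_rot'],3).tolist(),'q',np.round(s['qpos'],3)); return s
E
python3 - <<'E'
from h import *
st();print(manip.finger_overhang)
for n in ['scene','side','wrist']:
    i,f=info(n);print(n,f,i); shot(n,n+'0')
E
```

```text
pics
t 0.0 pos [ 0.1534 -0.5279  0.2447] F [-0.2 -0.7  0.3] gap 0.997
[[0.279, -0.96, -0.0], [-0.96, -0.279, 0.001], [-0.001, -0.0, -1.0]] q [-1.355  0.301  1.522  0.     1.321 -0.067]
0.014
scene 443.3967311110813 {'fovy': 50.68601290367518, 'cx': 278.3332840173299, 'cy': 205.73962723853967, 'camera_from_world': array([[ 0.85510956,  0.51806994, -0.01977845, -0.46550951],
       [ 0.35116683, -0.60684634, -0.71303533, -0.08967121],
       [-0.38140465,  0.60277779, -0.70084908,  1.32505274],
       [ 0.        ,  0.        ,  0.        ,  1.        ]])}
side 531.096387751136 {'fovy': 43.14852209776646, 'cx': 282.5925521522743, 'cy': 211.22559056352011, 'camera_from_world': array([[-0.9184759 , -0.39532948,  0.01079932,  0.49669512],
       [-0.30118952,  0.68154034, -0.66692401,  0.22763485],
       [ 0.25629455, -0.61580628, -0.74504747,  1.10516764],
       [ 0.        ,  0.        ,  0.        ,  1.        ]])}
wrist 315.6054068028289 {'fovy': 67.27862251472447, 'cx': 282.0589603919229, 'cy': 212.13736536142324, 'camera_from_world': array([[ 2.79337304e-01, -9.60193009e-01, -2.39060220e-04,
        -5.48758304e-01],
       [-9.15030843e-01, -2.66274264e-01,  3.03012498e-01,
        -3.89727971e-02],
       [-2.91014137e-01, -8.44239465e-02, -9.52986552e-01,
         3.80336030e-01],
       [ 0.00000000e+00,  0.00000000e+00,  0.00000000e+00,
         1.00000000e+00]])}
```

View pics/scene0.png

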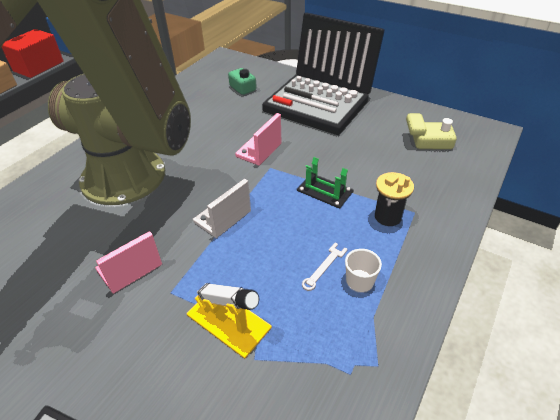

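View pics/side0.png

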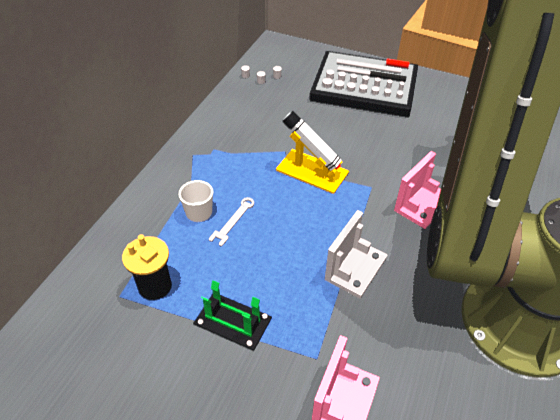

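View pics/wrist0.png

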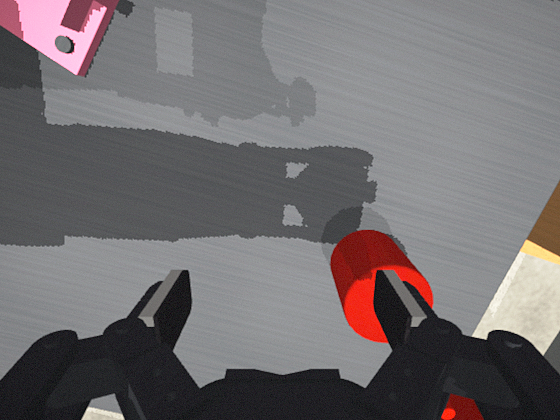

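The candidates for the plate in scene0 are the grey one at (225,208) and pink look-alikes at (262,140) and (130,262). The steel plate is the grey one, with its face away from the robot. The lamp is at (228,295) in its yellow rest, the clip at (326,185), the pump at (392,200), the cup at (362,270) and the wrench at (324,266). Next I'll measure with the depth clouds and close crops.

```bash
python3 - <<'E'
from h import *
for n,boxes in [('scene0',[(170,270,290,360),(180,150,370,250)]),('side0',[(260,100,360,200),(180,200,400,360)])]:
    z=load(n);ims=[cv2.resize(z['p'][b:d,a:c,::-1],None,fx=390/(c-a),fy=390/(c-a),interpolation=cv2.INTER_CUBIC) for a,b,c,d in boxes]
    H=max(i.shape[0] for i in ims); cv2.imwrite('pics/crop_'+n+'.png',np.hstack([np.pad(i,((0,H-i.shape[0]),(0,0),(0,0))) for i in ims]))
    W=cloud(z); p=z['p'].astype(int); hsv=cv2.cvtColor(z['p'],cv2.COLOR_RGB2HSV).astype(int)
    print(n,'bench z', np.nanmedian(W[200:300,200:300,2]))
    def rep(nm,m):
        m=m&np.isfinite(W[...,2])&(W[...,2]>-.01)
        # biggest component
        k,l,s,c=cv2.connectedComponentsWithStats(m.astype(np.uint8))
        if k<2: print(nm,'none');return
        j=1+np.argmax(s[1:,4]); q=W[l==j]; print(nm,s[j],'mean',q.mean(0).round(4),'lo',np.percentile(q,2,0).round(3),'hi',np.percentile(q,98,0).round(3))
    Hh,S,V=hsv[...,0],hsv[...,1],hsv[...,2]
    work=(W[...,0]>.2)&(W[...,0]<.9)&(abs(W[...,1])<.5)
    rep('yellow low',(abs(Hh-25)<6)&(S>180)&(W[...,2]<.05)&work)
    rep('tan top',(abs(Hh-23)<8)&(S>120)&(W[...,2]>.11)&work)
    rep('green',(abs(Hh-63)<15)&(S>150)&work)
    rep('white tall',(S<50)&(V>100)&(W[...,2]>.012)&work)
E
```

```text
scene0 bench z 0.000923284026138782
yellow low [ 187  298   84   60 2241] mean [ 0.5764 -0.2511  0.0112] lo [ 0.483 -0.287  0.005] hi [ 0.645 -0.204  0.042]
tan top [396 177  15  17 128] mean [0.7653 0.227  0.126 ] lo [0.752 0.207 0.115] hi [0.776 0.259 0.142]
green [306 158  41  41 461] mean [0.5512 0.2379 0.0409] lo [0.5   0.22  0.008] hi [0.602 0.264 0.083]
white tall [ 193  179   58   55 1525] mean [ 0.3926 -0.0037  0.0631] lo [ 0.315 -0.057  0.013] hi [0.413 0.066 0.111]
side0 bench z 0.0007702440441587077
yellow low [ 277  149   72   44 1442] mean [ 0.5584 -0.2285  0.0119] lo [ 0.477 -0.282  0.005] hi [ 0.64  -0.189  0.044]
tan top [ 122  235   47   40 1387] mean [0.7378 0.2388 0.1211] lo [0.699 0.195 0.114] hi [0.78  0.278 0.142]
green [201 281  52  56 720] mean [0.5573 0.2468 0.036 ] lo [0.497 0.215 0.007] hi [0.601 0.264 0.088]
white tall [ 325  211   62   85 2510] mean [0.3685 0.0189 0.0452] lo [ 0.314 -0.045  0.012] hi [0.408 0.074 0.111]
```

```bash
python3 - <<'E'
from h import *
# merged topdown height map, colour
res=.0015; X0,X1,Y0,Y1=.15,.85,-.5,.5
H=np.full((int((X1-X0)/res),int((Y1-Y0)/res)),-1.); C=np.zeros(H.shape+(3,),np.uint8)
for n in ['side0','scene0']:
    z=load(n);W=cloud(z);ok=np.isfinite(W[...,2])&(W[...,2]<.2)
    q=W[ok];c=z['p'][ok]
    i=((X1-q[:,0])/res).astype(int);j=((Y1-q[:,1])/res).astype(int)
    k=(i>=0)&(i<H.shape[0])&(j>=0)&(j<H.shape[1])
    for a,b,zz,cc in zip(i[k],j[k],q[k,2],c[k]):
        if zz>H[a,b]: H[a,b]=zz;C[a,b]=cc
cv2.imwrite('pics/top0.png',C[:,:,::-1])
E
```

```text
(no output)
```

View pics/crop_scene0.png

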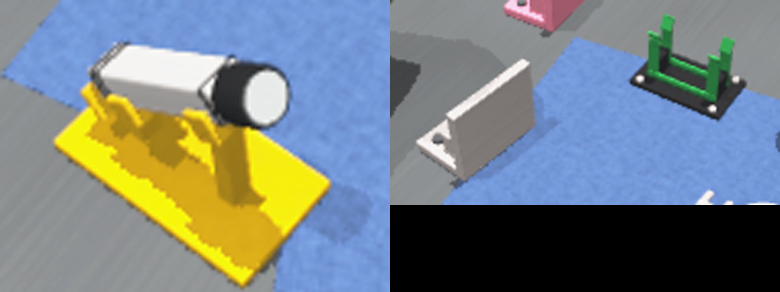

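View pics/crop_side0.png

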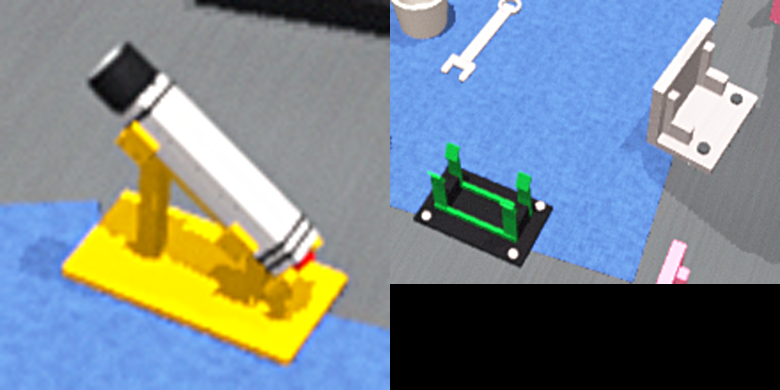

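View pics/top0.png

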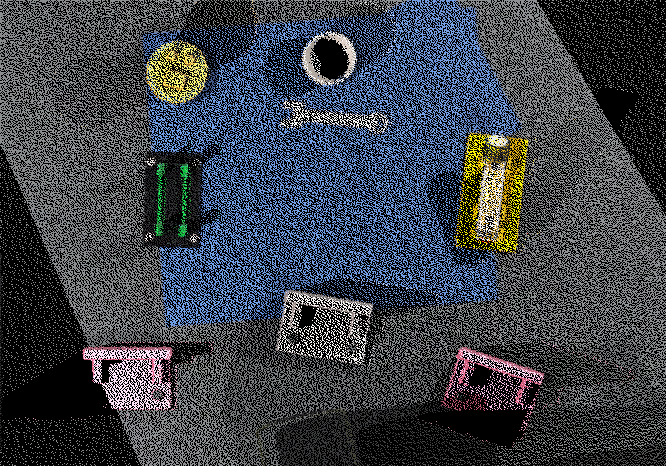

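```bash
cat > fit.py <<'E'
from h import *
def pts(names,cond):
    out=[]
    for n in names:
        z=load(n);W=cloud(z);hsv=cv2.cvtColor(z['p'],cv2.COLOR_RGB2HSV).astype(int)
        m=cond(W,hsv[...,0],hsv[...,1],hsv[...,2])&np.isfinite(W[...,2]);out.append(W[m])
    return out
def box(W,x0,x1,y0,y1): return (W[...,0]>x0)&(W[...,0]<x1)&(W[...,1]>y0)&(W[...,1]<y1)
def rect(q):
    (c,s,a)=cv2.minAreaRect((q[:,:2]*1000).astype(np.float32)); b=cv2.boxPoints((c,s,a)); e=b[1]-b[0];f=b[2]-b[1]
    if np.linalg.norm(f)>np.linalg.norm(e): e=f
    if e[0]<0:e=-e
    return np.round(c,1),np.round(s,1),round(float(np.degrees(np.arctan2(e[1],e[0]))),2)
def trim(q,k=6,r=.004):
    from scipy.spatial import cKDTree
    t=cKDTree(q); d,_=t.query(q,k=k); return q[d[:,-1]<r]
E
python3 - <<'E'
from fit import *
N=['scene0','side0']
def allq(nm,c):
    ps=pts(N,c)
    for n,q in zip(N+['both'],ps+[np.vstack(ps)]):
        q=trim(q); print(nm,n,len(q),rect(q))
    return ps
allq('restbase',lambda W,h,s,v:box(W,.44,.7,-.32,-.15)&(abs(h-25)<7)&(s>150)&(W[...,2]<.014)&(W[...,2]>.004))
allq('clipbase',lambda W,h,s,v:box(W,.45,.65,.17,.3)&(((v<60)|(v>150)&(s<60)))&(W[...,2]<.014)&(W[...,2]>.004))
allq('green',lambda W,h,s,v:box(W,.45,.65,.17,.3)&(abs(h-63)<15)&(s>120)&(W[...,2]>.03))
allq('greentop',lambda W,h,s,v:box(W,.45,.65,.17,.3)&(abs(h-63)<15)&(s>120)&(W[...,2]>.078))
ps=pts(N,lambda W,h,s,v:box(W,.44,.7,-.35,-.15)&(s<60)&(v>90)&(W[...,2]>.04))
for n,q in zip(N,ps):
    q=trim(q);c=q.mean(0);u,S,vt=np.linalg.svd(q-c,full_matrices=False);print('lamp',n,len(q),c.round(4),(vt[0]*np.sign(vt[0][0])).round(3),np.degrees(np.arcsin(abs(vt[0][2]))).round(1))
ps=pts(N,lambda W,h,s,v:box(W,.3,.45,-.1,.1)&(s<60)&(W[...,2]>.015)&(W[...,2]<.1))
q=ps[0]; 
best=None;rng=np.random.default_rng(0)
for _ in range(2000):
    a,b=q[rng.integers(len(q),size=2),:2]
    if np.linalg.norm(a-b)<.05: continue
    n=np.array([(b-a)[1],-(b-a)[0]]);n/=np.linalg.norm(n); n*=np.sign(n[0]); d=n@a; k=abs(q[:,:2]@n-d)<.002
    if best is None or k.sum()>best[0]: best=(k.sum(),k)
k=best[1];qq=q[k];c=qq.mean(0);u,S,vt=np.linalg.svd(qq-c,full_matrices=False);n=vt[2]*np.sign(vt[2][0]);t=np.array([-n[1],n[0]])
l=qq[:,:2]@t
print('plate face',k.sum(),len(q),'n',n.round(4),'ang',np.degrees(np.arctan2(n[1],n[0])).round(2),'d',(n@c).round(4),'t',np.percentile(l,[0.5,99.5]).round(4),'mid foot',((n[:2]*(n@c))+t*np.mean(np.percentile(l,[.5,99.5]))).round(4), 'zmax',qq[:,2].max())
E
```

```text
restbase scene0 1584 (array([ 562.8, -239.7]), array([ 86.8, 166.4]), -5.95)
restbase side0 188 (array([ 558.9, -234.8]), array([ 83.8, 164.8]), -7.06)
restbase both 2572 (array([ 561.4, -237.9]), array([ 90.3, 170.1]), -6.29)
clipbase scene0 4 (array([611.2, 233.4]), array([8.3, 2.4]), 11.95)
clipbase side0 886 (array([547.3, 243.5]), array([ 82. , 135.7]), -2.37)
clipbase both 1199 (array([548.4, 242.2]), array([ 85.1, 137.7]), -1.88)
green scene0 22 (array([553. , 243.2]), array([38.9, 99.7]), -2.38)
green side0 160 (array([548.8, 240.5]), array([ 43.2, 102.7]), -1.99)
green both 481 (array([550.1, 241.7]), array([ 44.8, 105.8]), -1.35)
greentop scene0 6 (array([553.5, 262.5]), array([ 2.8, 96.6]), -4.05)
greentop side0 43 (array([543.2, 225.3]), array([ 39.4, 106.1]), -22.49)
greentop both 89 (array([549.3, 241.7]), array([ 44.8, 104. ]), -1.46)
lamp scene0 318 [ 0.6039 -0.2463  0.1374] [ 0.874 -0.046  0.484] 28.9
lamp side0 159 [ 0.5539 -0.2289  0.1068] [ 0.812 -0.104  0.574] 35.0
plate face 857 1098 n [ 0.9856 -0.1691  0.0025] ang -9.73 d 0.3959 t [0.0089 0.1378] mid foot [0.4026 0.0054] zmax 0.09994534127507337
```

```bash
cat >> h.py <<'E'
def plan(xyz,yawx=None):
    """world TCP target, world yaw (deg) of tool x axis"""
    s=manip.get_state();R=np.array(s['tool_rot']);d=R.T@(np.array(xyz)-s['position'])*100
    t=0
    if yawx is not None:
        c=np.degrees(np.arctan2(R[1,0],R[0,0])); t=-((yawx-c+90)%180-90)
    print('xyz cm',d.round(2),'turn',np.radians(t).round(4))
E
python3 - <<'E'
from h import *
i,f=info('wrist');T=i['camera_from_world'];C=-T[:3,:3].T@T[:3,3];s=manip.get_state();R=s['tool_rot']
print('cam in tool',R.T@(C-s['position']),'axes in tool\n',(R.T@T[:3,:3].T).round(3))
plan([.55,-.237,.30],-96.3)
E
```

```text
cam in tool [-0.00111279 -0.07826954 -0.12934325] axes in tool
 [[ 1.     0.     0.001]
 [-0.     0.953  0.303]
 [-0.001 -0.303  0.953]]
xyz cm [-16.88 -46.2   -5.5 ] turn 0.3928
```

jog_arm(commands=[{"xyz": [-4, -11, -5.5], "turn": 0.1, "fingers": 1}, {"xyz": [-7, -18, -5.5], "turn": 0.2, "fingers": 1}, {"xyz": [-9, -24, -5.5], "turn": 0.3, "fingers": 1}, {"xyz": [-11, -30, -5.5], "turn": 0.393, "fingers": 1}, {"xyz": [-13, -36, -5.5], "turn": 0.393, "fingers": 1}, {"xyz": [-15, -42, -5.5], "turn": 0.393, "fingers": 1}, {"xyz": [-16.9, -46.2, -5.5], "turn": 0.393, "fingers": 1}, {"xyz": [-16.9, -46.2, -5.5], "turn": 0.393, "fingers": 1}, {"xyz": [-16.9, -46.2, -5.5], "turn": 0.393, "fingers": 1}])

```text
clock: 1.27
position: [0.5521, -0.234, 0.299]
tool_rot: [[-0.106, -0.994, -0.001], [-0.994, 0.105, 0.002], [-0.002, 0.001, -1.0]]
contact_force: [-0.3, -0.6, -1.2]
finger_gap: 1.002
```

```bash
python3 - <<'E'
from h import *
st(); shot('wrist','w1'); st()
E
```

```text
t 1.275 pos [ 0.5521 -0.234   0.299 ] F [-0.3 -0.6 -1.2] gap 1.002
[[-0.106, -0.994, -0.001], [-0.994, 0.105, 0.002], [-0.002, 0.001, -1.0]] q [-4.620e-01  3.810e-01  1.289e+00  1.000e-03  1.473e+00  1.214e+00]
t 1.325 pos [ 0.5508 -0.2355  0.2992] F [ 0.4 -0.7 -1. ] gap 0.996
[[-0.107, -0.994, -0.001], [-0.994, 0.107, 0.001], [-0.001, 0.002, -1.0]] q [-4.650e-01  3.790e-01  1.291e+00  1.000e-03  1.473e+00  1.213e+00]
```

View pics/w1.png

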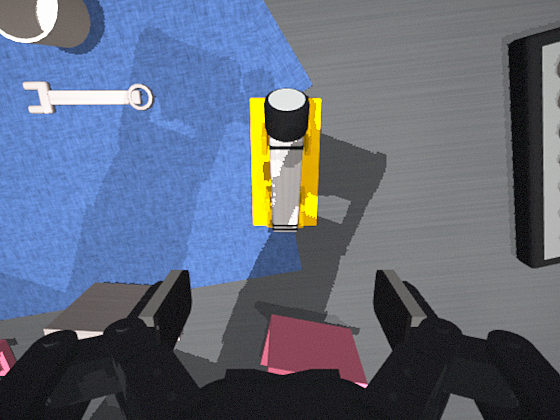

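w1 shows the lamp lying straight along the picture: head at (287,110), tail at (285,230), with the yellow base around it. The wrench is at (95,97) and the cup at (30,15).

```bash
python3 - <<'E'
from fit import *
N=['w1']
q=trim(pts(N,lambda W,h,s,v:box(W,.44,.7,-.32,-.15)&(abs(h-25)<7)&(s>120)&(W[...,2]<.016)&(W[...,2]>.003))[0]);print('base',len(q),rect(q),np.median(q[:,2]))
q=trim(pts(N,lambda W,h,s,v:box(W,.44,.7,-.30,-.17)&(s<60)&(v>60)&(W[...,2]>.05))[0])
c=q.mean(0);u,S,vt=np.linalg.svd(q-c,full_matrices=False);a=vt[0]*np.sign(vt[0][0]);print('lamp top',len(q),c.round(4),a.round(3),'slope',np.degrees(np.arcsin(a[2])).round(1),'yaw',np.degrees(np.arctan2(a[1],a[0])).round(2))
yaw=np.radians(-6.4);f=np.array([np.cos(yaw),np.sin(yaw)]);g=np.array([-f[1],f[0]])
z=load('w1');W=cloud(z);m=box(W,.44,.7,-.30,-.17)&(W[...,2]>.05);q=trim(W[m])
s=q[:,:2]@f;l=q[:,:2]@g
th=np.radians(35); o=np.array([.561,-.238,.1])
r=q-o; al=(r[:,:2]@f)*np.cos(th)+r[:,2]*np.sin(th); pe=-(r[:,:2]@f)*np.sin(th)+r[:,2]*np.cos(th); la=r[:,:2]@g
for lo in range(-90,100,10):
    k=(al>lo/1e3)&(al<(lo+10)/1e3)&(pe>.005)
    if k.sum()>10: print(lo,k.sum(),'perp top',np.percentile(pe[k],95).round(4),'lat',np.percentile(la[k],[1,50,99]).round(4))
print('al range',al[pe>0].min(),al[pe>-0.015].max())
E
```

```text
base 3460 (array([ 561.4, -237.5]), array([ 89.9, 168.9]), -6.09) 0.01085581881216649
lamp top 4846 [ 0.5708 -0.2369  0.1934] [0.008 0.015 1.   ] slope 89.0 yaw 62.52
-80 72 perp top 0.0156 lat [-0.0141  0.0005  0.015 ]
-70 122 perp top 0.0156 lat [-0.0146  0.0005  0.0148]
-60 128 perp top 0.0153 lat [-0.0135  0.0001  0.0147]
-50 136 perp top 0.0153 lat [-0.0142  0.0002  0.0146]
-40 140 perp top 0.0154 lat [-0.0137  0.001   0.0155]
-30 157 perp top 0.0153 lat [-0.0143  0.001   0.0153]
-20 165 perp top 0.0154 lat [-0.0138  0.0011  0.0151]
-10 177 perp top 0.0155 lat [-0.0135  0.0003  0.0148]
0 195 perp top 0.0153 lat [-0.014   0.0013  0.0156]
10 206 perp top 0.0155 lat [-0.0135  0.0015  0.0154]
20 218 perp top 0.0155 lat [-0.0139  0.0006  0.0152]
30 239 perp top 0.0154 lat [-0.0135  0.0008  0.015 ]
40 269 perp top 0.0155 lat [-0.0138  0.001   0.0157]
50 285 perp top 0.0155 lat [-0.0139  0.0011  0.0155]
60 250 perp top 0.0188 lat [-0.0147  0.0008  0.0168]
70 388 perp top 0.0195 lat [-0.0164  0.0014  0.0185]
80 438 perp top 0.0196 lat [-0.0166  0.0012  0.0189]
90 646 perp top 0.019 lat [-0.0161  0.0009  0.0178]
al range -0.08524623203648428 0.1715578991631437
```

```bash
python3 - <<'E'
from h import *
plan([.5545,-.2368,.096],-96.3)
E
```

```text
xyz cm [ 0.11 -0.41 20.32] turn 0.0025
```

jog_arm(commands=[{"xyz": [0.1, -0.4, 6], "turn": 0.002, "fingers": 1}, {"xyz": [0.1, -0.4, 12], "turn": 0.002, "fingers": 1}, {"xyz": [0.1, -0.4, 16], "turn": 0.002, "fingers": 1}, {"xyz": [0.1, -0.4, 18.5], "turn": 0.002, "fingers": 1}, {"xyz": [0.1, -0.4, 20.3], "turn": 0.002, "fingers": 1}, {"xyz": [0.1, -0.4, 20.3], "turn": 0.002, "fingers": 1}, {"xyz": [0.1, -0.4, 20.3], "turn": 0.002, "fingers": 1}], grip_force=40)

```text
clock: 2.2
position: [0.5547, -0.2371, 0.0974]
tool_rot: [[-0.11, -0.994, 0.0], [-0.994, 0.11, 0.001], [-0.001, -0.0, -1.0]]
contact_force: [1.5, 0.7, 0.3]
finger_gap: 1.004
```

```bash
python3 - <<'E'
from h import *
st(); shot('wrist','w2'); shot('side','s2')
a=cv2.imread('pics/w2.png');b=cv2.imread('pics/s2.png')[80:220,230:400];b=cv2.resize(b,(400,330));a=cv2.resize(a,(400,300));cv2.imwrite('pics/c2.png',np.hstack([np.pad(a,((0,30),(0,0),(0,0))),b]))
E
```

```text
t 2.2 pos [ 0.5547 -0.2371  0.0974] F [1.5 0.7 0.3] gap 1.004
[[-0.11, -0.994, 0.0], [-0.994, 0.11, 0.001], [-0.001, -0.0, -1.0]] q [-4.650e-01  5.700e-01  1.500e+00  1.000e-03  1.072e+00  1.215e+00]
```

View pics/c2.png

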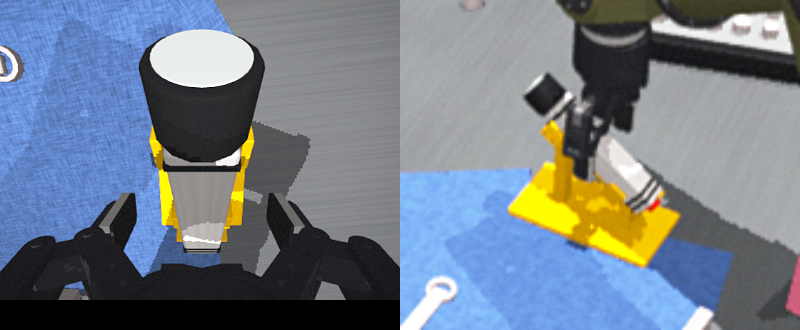

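c2 shows the open fingers either side of the lamp body, between the saddles, with nothing touching. Closing now.

jog_arm(commands=[{"xyz": [0, 0, 0], "turn": 0, "fingers": 0.2}, {"xyz": [0, 0, 0], "turn": 0, "fingers": 0.2}, {"xyz": [0, 0, 0], "turn": 0, "fingers": 0.2}, {"xyz": [0, 0, 0], "turn": 0, "fingers": 0.2}, {"xyz": [0, 0, 0], "turn": 0, "fingers": 0.2}, {"xyz": [0, 0, 0], "turn": 0, "fingers": 0.2}], grip_force=60)

```text
clock: 3.05
position: [0.5549, -0.237, 0.0977]
tool_rot: [[-0.109, -0.994, 0.001], [-0.994, 0.109, 0.0], [-0.0, -0.001, -1.0]]
contact_force: [-1.2, 0.5, 6.6]
finger_gap: 0.341
```

jog_arm(commands=[{"xyz": [0, 0.57, -0.82], "turn": 0, "fingers": 0.2}, {"xyz": [0, 1.4, -2.0], "turn": 0, "fingers": 0.2}, {"xyz": [0, 2.58, -3.69], "turn": 0, "fingers": 0.2}, {"xyz": [0, 4.0, -5.73], "turn": 0, "fingers": 0.2}, {"xyz": [0, 5.7, -8.2], "turn": 0, "fingers": 0.2}, {"xyz": [0, 5.7, -8.2], "turn": 0, "fingers": 0.2}], grip_force=60)

```text
clock: 3.8
position: [0.4978, -0.2311, 0.1816]
tool_rot: [[-0.11, -0.994, 0.003], [-0.994, 0.11, -0.001], [0.001, -0.003, -1.0]]
contact_force: [-0.7, 0.0, -2.6]
finger_gap: 0.341
```

```bash
python3 - <<'E'
from h import *
st(); shot('wrist','w3'); shot('side','s3')
a=cv2.imread('pics/w3.png');b=cv2.imread('pics/s3.png')[20:220,200:440];b=cv2.resize(b,(400,330));a=cv2.resize(a,(400,300));cv2.imwrite('pics/c3.png',np.hstack([np.pad(a,((0,30),(0,0),(0,0))),b]))
E
```

```text
t 3.8 pos [ 0.4978 -0.2311  0.1816] F [-0.7  0.  -2.6] gap 0.341
[[-0.11, -0.994, 0.003], [-0.994, 0.11, -0.001], [0.001, -0.003, -1.0]] q [-0.502  0.356  1.601  0.     1.181  1.179]
```

View pics/c3.png

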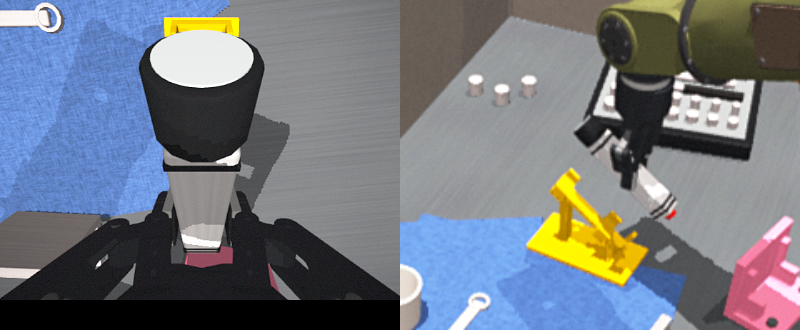

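c3 shows the lamp held in the grip at the same slope, clear of the rest. Next I'll carry it to the free mat in front of the steel plate. There I'll lower it tail first with a light grip so it swings level about the pads.

```bash
python3 - <<'E'
from h import *
plan([.50,.02,.18],-99.7);plan([.50,.02,.065],-99.7)
E
```

```text
xyz cm [-24.95   2.54  -0.06] turn 0.0597
xyz cm [-24.94   2.54  11.44] turn 0.0597
```

jog_arm(commands=[{"xyz": [-4, 0.5, 0], "turn": 0.02, "fingers": 0.2}, {"xyz": [-10, 1, 0], "turn": 0.06, "fingers": 0.2}, {"xyz": [-16, 1.6, 0], "turn": 0.06, "fingers": 0.2}, {"xyz": [-21.5, 2.2, 0], "turn": 0.06, "fingers": 0.2}, {"xyz": [-24.9, 2.5, 2], "turn": 0.06, "fingers": 0.2}, {"xyz": [-24.9, 2.5, 6], "turn": 0.06, "fingers": 0.2}, {"xyz": [-24.9, 2.5, 9.5], "turn": 0.06, "fingers": 0.2}, {"xyz": [-24.9, 2.5, 11.4], "turn": 0.06, "fingers": 0.2}, {"xyz": [-24.9, 2.5, 11.4], "turn": 0.06, "fingers": 0.2}])

```text
clock: 5.03
position: [0.4994, 0.0197, 0.0634]
tool_rot: [[-0.169, -0.986, -0.004], [-0.986, 0.169, 0.001], [0.0, 0.004, -1.0]]
contact_force: [0.4, -0.6, -1.6]
finger_gap: 0.34
```

```bash
python3 - <<'E'
from h import *
st(); shot('side','s4')
b=cv2.imread('pics/s4.png')[100:330,150:450];cv2.imwrite('pics/c4.png',cv2.resize(b,None,fx=2.2,fy=2.2))
E
```

```text
t 5.025 pos [0.4994 0.0197 0.0634] F [ 0.4 -0.6 -1.6] gap 0.34
[[-0.169, -0.986, -0.004], [-0.986, 0.169, 0.001], [0.0, 0.004, -1.0]] q [-3.400e-02  4.300e-01  1.820e+00  1.000e-03  8.960e-01  1.706e+00]
```

View pics/c4.png

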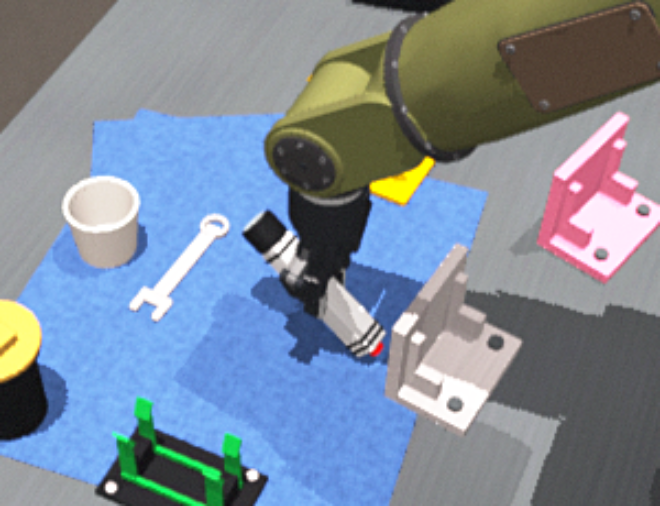

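c4 shows the lamp over the mat with its tail in front of the plate, clear of everything. Lowering starts now, at the lightest grip.

jog_arm(commands=[{"xyz": [0, 0, 0.6], "turn": 0, "fingers": 0.2}, {"xyz": [0, 0, 0.9], "turn": 0, "fingers": 0.2}, {"xyz": [0, -0.4, 1.4], "turn": 0, "fingers": 0.2}, {"xyz": [0, -0.9, 1.9], "turn": 0, "fingers": 0.2}, {"xyz": [0, -0.9, 1.9], "turn": 0, "fingers": 0.2}], grip_force=20)

```text
clock: 5.7
position: [0.5096, 0.0181, 0.0459]
tool_rot: [[-0.169, -0.986, -0.001], [-0.986, 0.169, 0.0], [-0.0, 0.001, -1.0]]
contact_force: [1.8, -0.4, 3.5]
finger_gap: 0.345
```

```bash
python3 - <<'E'
from h import *
st(); shot('side','s5')
b=cv2.imread('pics/s5.png')[100:330,150:450];cv2.imwrite('pics/c5.png',cv2.resize(b,None,fx=2.2,fy=2.2))
E
```

```text
t 5.7 pos [0.5096 0.0181 0.0459] F [ 1.8 -0.4  3.5] gap 0.345
[[-0.169, -0.986, -0.001], [-0.986, 0.169, 0.0], [-0.0, 0.001, -1.0]] q [-3.700e-02  4.770e-01  1.800e+00  1.000e-03  8.660e-01  1.703e+00]
```

View pics/c5.png

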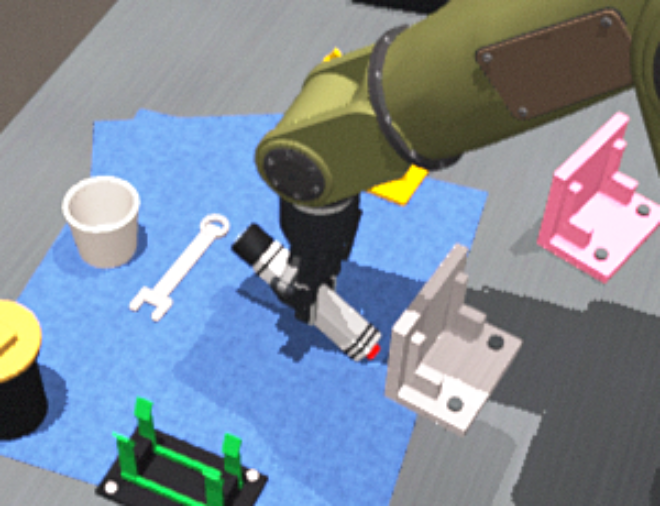

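c5 shows the tail on the mat at about 4 N and the lamp starting to turn in the pads. I'll continue.

jog_arm(commands=[{"xyz": [0, -0.4, 0.6], "turn": 0, "fingers": 0.2}, {"xyz": [0, -0.8, 1.2], "turn": 0, "fingers": 0.2}, {"xyz": [0, -1.1, 1.8], "turn": 0, "fingers": 0.2}, {"xyz": [0, -1.3, 2.3], "turn": 0, "fingers": 0.2}, {"xyz": [0, -1.3, 2.3], "turn": 0, "fingers": 0.2}])

```text
clock: 6.38
position: [0.5232, 0.0158, 0.0235]
tool_rot: [[-0.169, -0.986, 0.002], [-0.986, 0.169, 0.0], [-0.001, -0.002, -1.0]]
contact_force: [4.3, -1.1, 3.4]
finger_gap: 0.341
```

```bash
python3 - <<'E'
from h import *
st(); shot('side','s6');shot('wrist','w6')
b=cv2.imread('pics/s6.png')[120:320,200:440];b=cv2.resize(b,(400,333));a=cv2.resize(cv2.imread('pics/w6.png'),(400,300));cv2.imwrite('pics/c6.png',np.hstack([np.pad(a,((0,33),(0,0),(0,0))),b]))
E
```

```text
t 6.375 pos [0.5232 0.0158 0.0235] F [ 4.3 -1.1  3.4] gap 0.341
[[-0.169, -0.986, 0.002], [-0.986, 0.169, 0.0], [-0.001, -0.002, -1.0]] q [-4.000e-02  5.390e-01  1.768e+00  1.000e-03  8.330e-01  1.700e+00]
```

View pics/c6.png

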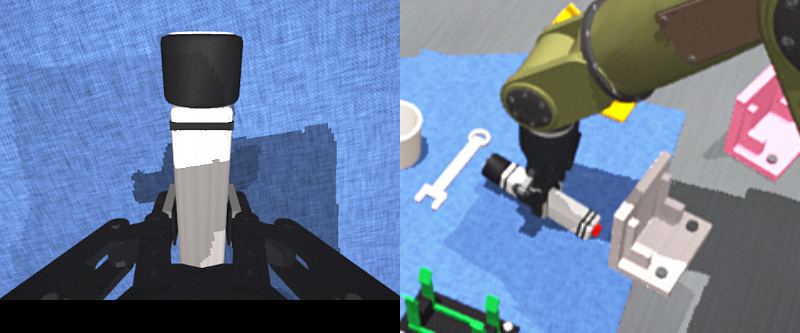

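```bash
cat > lamp.py <<'E'
from fit import *
def lampfit(n,yawdeg=None,dbg=False):
    """lamp top profile in tool-frame plane from wrist shot"""
    z=load(n);W=cloud(z);s=manip.get_state();R=np.array(s['tool_rot']);p=s['position']
    q=(W-p)@R  # tool coords
    m=np.isfinite(q[...,2])&(abs(q[...,0])<.010)&(q[...,1]<-.024)&(q[...,1]>-.13)&(q[...,2]>-.06)&(q[...,2]<.05)
    P=q[m]; f=-P[:,1];h=-P[:,2]
    from collections import OrderedDict
    for a in range(24,115,6):
        k=(f>a/1e3)&(f<(a+6)/1e3)
        if k.sum()>5: print(a,k.sum(),'h %.1f'%(np.median(h[k])*1e3),end='; ')
    print()
    k=(f>.026)&(f<.05); c=np.polyfit(f[k],h[k],1); print('body slope deg',np.degrees(np.arctan(c[0])).round(2),'h at 0 (mm)',(c[1]*1e3).round(2))
    # lateral edges
    m2=np.isfinite(q[...,2])&(abs(q[...,0])<.03)&(q[...,1]<-.026)&(q[...,1]>-.05)&(q[...,2]>-.06)&(abs(-q[...,2]-np.polyval(c,-q[...,1]))<.004)
    Q=q[m2]; 
    for lo in (.026,.034,.042):
        kk=(-Q[:,1]>lo)&(-Q[:,1]<lo+.008)
        if kk.sum(): print('lat',np.percentile(Q[kk,0],[1,99]).round(4))
    # front end: farthest head
    hm=np.isfinite(q[...,2])&(abs(q[...,0])<.012)&(q[...,1]<-.024)&(q[...,1]>-.14)&(-q[...,2]>np.polyval(c,-q[...,1])-.012)
    print('front max f mm',np.percentile(-q[...,1][hm],99.5)*1e3)
E
python3 - <<'E'
from lamp import *
lampfit('w6')
E
```

```text
24 704 h 19.4; 30 752 h 20.2; 36 823 h 21.0; 42 859 h 21.9; 48 926 h 22.7; 54 989 h 23.8; 60 1015 h 24.1; 66 1169 h 29.0; 72 1313 h 30.0; 78 1447 h 30.8; 84 1539 h 31.6; 90 1478 h 31.8; 96 68 h 27.8; 102 306 h -21.9; 108 732 h -21.9; 114 774 h -22.0; 
body slope deg 7.86 h at 0 (mm) 15.66
lat [-0.0156  0.0135]
lat [-0.0156  0.0134]
lat [-0.0157  0.0134]
front max f mm 96.0587878057542
```

jog_arm(commands=[{"xyz": [0, -0.1, 0.3], "turn": 0, "fingers": 0.2}, {"xyz": [0, -0.2, 0.55], "turn": 0, "fingers": 0.2}, {"xyz": [0, -0.2, 0.55], "turn": 0, "fingers": 0.2}, {"xyz": [0, -0.2, 0.5], "turn": 0, "fingers": 0.4}, {"xyz": [0, -0.2, 0.4], "turn": 0, "fingers": 0.6}, {"xyz": [0, -0.2, 0.2], "turn": 0, "fingers": 0.7}, {"xyz": [0, -0.2, 0.2], "turn": 0, "fingers": 0.7}])

```text
clock: 7.35
position: [0.5249, 0.0155, 0.0216]
tool_rot: [[-0.169, -0.986, 0.001], [-0.986, 0.169, 0.0], [-0.001, -0.001, -1.0]]
contact_force: [0.4, 0.5, 0.5]
finger_gap: 0.698
```

```bash
python3 - <<'E'
from lamp import *
st(); shot('wrist','w7');lampfit('w7')
E
```

```text
t 7.35 pos [0.5249 0.0155 0.0216] F [0.4 0.5 0.5] gap 0.698
[[-0.169, -0.986, 0.001], [-0.986, 0.169, 0.0], [-0.001, -0.001, -1.0]] q [-4.000e-02  5.460e-01  1.764e+00  1.000e-03  8.310e-01  1.700e+00]
24 654 h 10.7; 30 680 h 10.9; 36 730 h 11.1; 42 751 h 11.3; 48 796 h 11.5; 54 826 h 11.8; 60 897 h 11.9; 66 889 h 14.9; 72 1012 h 16.2; 78 1101 h 16.4; 84 1163 h 16.6; 90 1197 h 16.7; 96 370 h 15.0; 102 450 h -20.0; 108 758 h -20.0; 114 801 h -20.0; 
body slope deg 1.86 h at 0 (mm) 9.81
lat [-0.0156  0.0135]
lat [-0.0156  0.0135]
lat [-0.0156  0.0136]
front max f mm 98.19671652713828
```

View pics/w7.png

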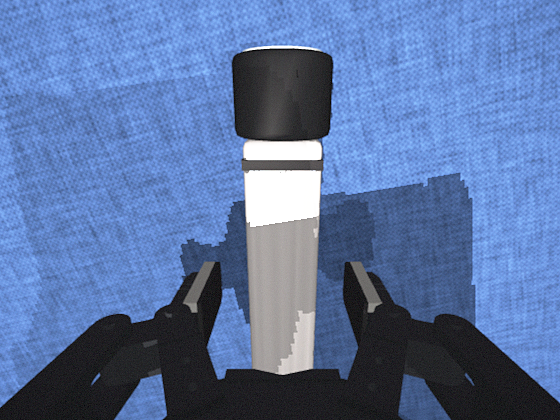

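w7 shows the lamp lying on the mat, straight in the picture (head 232–332 across at row 95), with a slope of only 1.9°. I'll regrasp it about at its centre with a firmer grip, then lift it to plate height.

jog_arm(commands=[{"xyz": [0, -0.3, 0.3], "turn": 0, "fingers": 0.7}, {"xyz": [0, -0.3, 0.3], "turn": 0, "fingers": 0.5}, {"xyz": [0, -0.3, 0.3], "turn": 0, "fingers": 0.2}, {"xyz": [0, -0.3, 0.3], "turn": 0, "fingers": 0.2}, {"xyz": [0, -0.3, 0.3], "turn": 0, "fingers": 0.2}, {"xyz": [0, -0.3, 0.3], "turn": 0, "fingers": 0.2}, {"xyz": [0, -0.3, -1], "turn": 0, "fingers": 0.2}, {"xyz": [0, -0.3, -3], "turn": 0, "fingers": 0.2}, {"xyz": [0, -0.3, -4], "turn": 0, "fingers": 0.2}, {"xyz": [0, -0.3, -4], "turn": 0, "fingers": 0.2}], grip_force=70)

```text
clock: 8.65
position: [0.5281, 0.0149, 0.0622]
tool_rot: [[-0.169, -0.986, 0.002], [-0.986, 0.169, 0.0], [-0.001, -0.002, -1.0]]
contact_force: [-0.8, -0.1, -1.6]
finger_gap: 0.34
```

```bash
python3 - <<'E'
from lamp import *
st(); shot('wrist','w8');lampfit('w8');shot('side','s8');shot('scene','sc8')
b=cv2.imread('pics/s8.png')[120:320,200:440];b=cv2.resize(b,(400,333));a=cv2.resize(cv2.imread('pics/sc8.png')[130:330,150:390],(400,333));cv2.imwrite('pics/c8.png',np.hstack([a,b]))
# refit plate from all views
ps=pts(['scene0','sc8'],lambda W,h,s,v:box(W,.3,.45,-.1,.1)&(s<60)&(W[...,2]>.015)&(W[...,2]<.1))
for q in ps:
    n=np.array([.9857,-.1685]);d=q[:,:2]@n;hh,e=np.histogram(d,bins=np.arange(.37,.41,.001));k=abs(d-(e[hh.argmax()]+.0005))<.003
    print('plate d',np.median(d[k]).round(4),k.sum())
s=manip.get_state();print('TCP along n',s['position'][:2]@n)
E
```

```text
t 8.65 pos [0.5281 0.0149 0.0622] F [-0.8 -0.1 -1.6] gap 0.34
[[-0.169, -0.986, 0.002], [-0.986, 0.169, 0.0], [-0.001, -0.002, -1.0]] q [-4.100e-02  4.800e-01  1.744e+00  1.000e-03  9.150e-01  1.699e+00]
24 682 h 14.4; 30 716 h 14.6; 36 764 h 14.8; 42 782 h 15.0; 48 835 h 15.2; 54 881 h 15.6; 60 866 h 15.4; 66 1016 h 19.7; 72 1108 h 20.0; 78 1117 h 20.2; 84 1209 h 20.4; 90 1083 h 20.0; 
body slope deg 1.94 h at 0 (mm) 13.47
lat [-0.0156  0.0134]
lat [-0.0157  0.0135]
lat [-0.0156  0.0135]
front max f mm 95.53887201587547
plate d 0.3957 931
plate d 0.3957 936
TCP along n 0.51738412483116
```

View pics/c8.png

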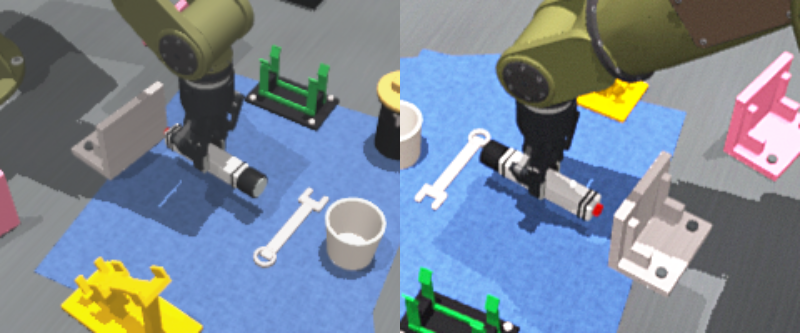

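c8 shows the lamp near level in the grip, with the red button facing the grey plate. The gap is about 34 mm.

jog_arm(commands=[{"xyz": [1, 0.5, 0], "turn": 0, "fingers": 0.2}, {"xyz": [2.2, 1.5, 0], "turn": 0, "fingers": 0.2}, {"xyz": [2.5, 2.4, 0], "turn": 0, "fingers": 0.2}, {"xyz": [2.5, 3.0, 0], "turn": 0, "fingers": 0.2}, {"xyz": [2.5, 3.1, 0], "turn": 0, "fingers": 0.2}, {"xyz": [2.5, 3.1, 0], "turn": 0, "fingers": 0.2}])

```text
clock: 9.55
position: [0.4928, -0.0043, 0.061]
tool_rot: [[-0.168, -0.986, 0.001], [-0.986, 0.168, 0.0], [-0.0, -0.0, -1.0]]
contact_force: [-0.4, -0.2, -2.8]
finger_gap: 0.333
```

jog_arm(commands=[{"xyz": [0, 0.3, 0], "turn": 0, "fingers": 0.2}, {"xyz": [0, 0.5, 0], "turn": 0, "fingers": 0.2}, {"xyz": [0, 0.6, 0], "turn": 0, "fingers": 0.2}, {"xyz": [0, 0.6, 0], "turn": 0, "fingers": 0.2}])

```text
clock: 10.05
position: [0.4877, -0.0033, 0.0614]
tool_rot: [[-0.169, -0.986, 0.003], [-0.986, 0.169, 0.0], [-0.001, -0.003, -1.0]]
contact_force: [5.6, -0.7, -3.3]
finger_gap: 0.338
```

jog_arm(commands=[{"xyz": [0, 0.2, 0], "turn": 0, "fingers": 0.2}, {"xyz": [0, 0.4, 0], "turn": 0, "fingers": 0.2}, {"xyz": [0, 0.4, 0], "turn": 0, "fingers": 0.2}])

```text
clock: 10.42
position: [0.4843, -0.0027, 0.0616]
tool_rot: [[-0.169, -0.986, 0.005], [-0.986, 0.169, -0.0], [-0.001, -0.005, -1.0]]
contact_force: [4.9, -1.6, -4.7]
finger_gap: 0.339
```

jog_arm(commands=[{"xyz": [0, 0.2, 0], "turn": 0, "fingers": 0.2}, {"xyz": [0, 0.2, 0], "turn": 0, "fingers": 0.2}])

```text
clock: 10.68
position: [0.4837, -0.0025, 0.0621]
tool_rot: [[-0.168, -0.986, 0.009], [-0.986, 0.168, -0.001], [-0.001, -0.009, -1.0]]
contact_force: [9.8, -2.6, -7.5]
finger_gap: 0.337
```

jog_arm(commands=[{"xyz": [0, 0.3, 0], "turn": 0, "fingers": 0.2}, {"xyz": [0, 0.3, 0], "turn": 0, "fingers": 0.2}, {"xyz": [0, 0.3, 0], "turn": 0, "fingers": 0.2}])

```text
clock: 11.05
position: [0.4836, -0.0025, 0.0631]
tool_rot: [[-0.168, -0.986, 0.017], [-0.986, 0.168, -0.002], [-0.001, -0.017, -1.0]]
contact_force: [18.1, -3.6, -9.4]
finger_gap: 0.339
```

```bash
python3 - <<'E'
from lamp import *
st(); shot('wrist','w9');lampfit('w9');shot('side','s9')
b=cv2.imread('pics/s9.png')[150:300,240:420];b=cv2.resize(b,(600,500),interpolation=2);cv2.imwrite('pics/c9.png',b)
E
```

```text
t 11.05 pos [ 0.4836 -0.0025  0.0631] F [18.1 -3.6 -9.4] gap 0.339
[[-0.168, -0.986, 0.017], [-0.986, 0.168, -0.002], [-0.001, -0.017, -1.0]] q [-0.081  0.392  1.878 -0.     0.855  1.659]
24 694 h 13.9; 30 715 h 14.2; 36 761 h 14.4; 42 798 h 14.7; 48 839 h 15.0; 54 885 h 15.4; 60 883 h 15.2; 66 1031 h 19.7; 72 1059 h 20.0; 78 1189 h 20.2; 84 1241 h 20.4; 90 1031 h 19.9; 
body slope deg 2.4 h at 0 (mm) 12.8
lat [-0.0156  0.0135]
lat [-0.0156  0.0135]
lat [-0.0157  0.0135]
front max f mm 95.16173783028458
```

View pics/c9.png

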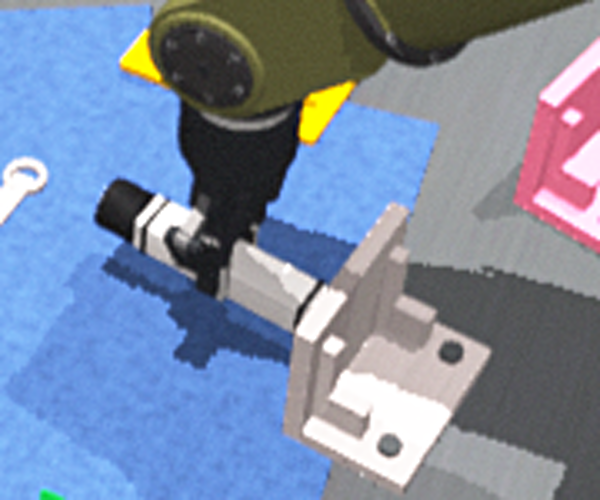

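c9 shows the tail pressed against the grey plate. The position stalled while the force rose to 18 N, so the button is at its stop. I'll back off, lift, and view the clip from the side of it.

```bash
python3 - <<'E'
from h import *
plan([.51,.14,.23],-91.7)
E
```

```text
xyz cm [-14.51  -0.49 -16.67] turn -0.1395
```

jog_arm(commands=[{"xyz": [0, -1, 0], "turn": 0, "fingers": 0.2}, {"xyz": [0, -3, 0], "turn": 0, "fingers": 0.2}, {"xyz": [0, -3.5, 0], "turn": 0, "fingers": 0.2}, {"xyz": [0, -3.5, 0], "turn": 0, "fingers": 0.2}])

```text
clock: 11.65
position: [0.5177, -0.0083, 0.0633]
tool_rot: [[-0.168, -0.986, 0.016], [-0.986, 0.168, -0.001], [-0.001, -0.016, -1.0]]
contact_force: [-1.3, -0.4, -2.1]
finger_gap: 0.338
```

```bash
python3 - <<'E'
from lamp import *
st(); shot('side','s10')
b=cv2.imread('pics/s10.png')[150:300,240:420];b=cv2.resize(b,(600,500),interpolation=2);cv2.imwrite('pics/c10.png',b)
plan([.51,.14,.23],-91.7)
E
```

```text
t 11.65 pos [ 0.5177 -0.0083  0.0633] F [-1.3 -0.4 -2.1] gap 0.338
[[-0.168, -0.986, 0.016], [-0.986, 0.168, -0.001], [-0.001, -0.016, -1.0]] q [-0.087  0.454  1.782 -0.     0.89   1.653]
xyz cm [-14.51   2.97 -16.7 ] turn -0.1395
```

View pics/c10.png

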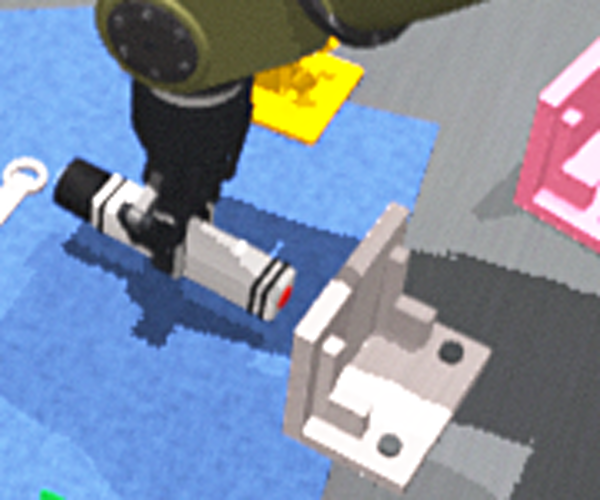

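c10 shows the button now nearly flush, with only a thin red disc at (285,295), so the lamp is on. The push left the tool tilted 1° and the lamp about 3° head-up. I'll level it by resting the tail underside on the plate's top edge with a light grip.

jog_arm(commands=[{"xyz": [0, 0, -3], "turn": 0, "fingers": 0.2}, {"xyz": [0, 0, -8.2], "turn": 0, "fingers": 0.2}, {"xyz": [0, 2, -8.2], "turn": 0, "fingers": 0.2}, {"xyz": [0, 4.9, -8.2], "turn": 0, "fingers": 0.2}, {"xyz": [0, 4.9, -7.8], "turn": 0, "fingers": 0.2}, {"xyz": [0, 4.9, -7.8], "turn": 0, "fingers": 0.2}])

```text
clock: 12.45
position: [0.468, 0.0001, 0.1405]
tool_rot: [[-0.168, -0.986, 0.016], [-0.986, 0.168, -0.001], [-0.001, -0.016, -1.0]]
contact_force: [0.4, 0.2, -1.2]
finger_gap: 0.345
```

```bash
python3 - <<'E'
from lamp import *
st(); shot('side','s11');shot('scene','sc11')
b=cv2.imread('pics/s11.png')[130:280,240:420];b=cv2.resize(b,(400,333),interpolation=2);a=cv2.resize(cv2.imread('pics/sc11.png')[130:280,150:330],(400,333));cv2.imwrite('pics/c11.png',np.hstack([a,b]))
z=load('sc11');W=cloud(z);
q=pts(['scene0'],lambda W,h,s,v:box(W,.3,.45,-.07,.09)&(W[...,2]>.1))[0];print('plate top',np.percentile(q,[2,50,98],axis=0).round(4))
E
```

```text
t 12.45 pos [4.680e-01 1.000e-04 1.405e-01] F [ 0.4  0.2 -1.2] gap 0.345
[[-0.168, -0.986, 0.016], [-0.986, 0.168, -0.001], [-0.001, -0.016, -1.0]] q [-0.078  0.234  1.87  -0.     1.022  1.662]
plate top [[ 0.3821 -0.0563  0.1007]
 [ 0.3982  0.0017  0.1087]
 [ 0.412   0.0669  0.1121]]
```

View pics/c11.png

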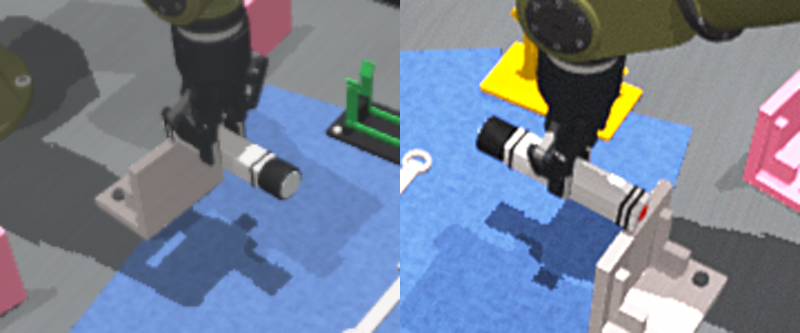

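c11 shows the tail just over the plate's top edge. I'll lower it gently.

jog_arm(commands=[{"xyz": [0, 0, 0.8], "turn": 0, "fingers": 0.2}, {"xyz": [0, 0, 1.2], "turn": 0, "fingers": 0.2}, {"xyz": [0, 0, 1.4], "turn": 0, "fingers": 0.2}, {"xyz": [0, 0, 1.4], "turn": 0, "fingers": 0.2}], grip_force=20)

```text
clock: 13.05
position: [0.4692, -0.0001, 0.127]
tool_rot: [[-0.169, -0.986, 0.017], [-0.986, 0.169, -0.002], [-0.001, -0.017, -1.0]]
contact_force: [0.3, 0.3, 6.6]
finger_gap: 0.341
```

```bash
python3 - <<'E'
from lamp import *
st(); shot('wrist','w12');lampfit('w12')
E
```

```text
t 13.05 pos [ 4.692e-01 -1.000e-04  1.270e-01] F [0.3 0.3 6.6] gap 0.341
[[-0.169, -0.986, 0.017], [-0.986, 0.169, -0.002], [-0.001, -0.017, -1.0]] q [-0.078  0.256  1.879 -0.     0.99   1.662]
24 675 h 12.8; 30 725 h 12.8; 36 748 h 12.7; 42 787 h 12.7; 48 815 h 12.7; 54 861 h 12.9; 60 850 h 12.5; 66 965 h 16.5; 72 1020 h 16.6; 78 1110 h 16.6; 84 1157 h 16.6; 90 1035 h 16.0; 
body slope deg -0.32 h at 0 (mm) 12.97
lat [-0.0157  0.0136]
lat [-0.0156  0.0135]
lat [-0.0157  0.0134]
front max f mm 95.53165994456532
```

jog_arm(commands=[{"xyz": [0, 0, 0.1], "turn": 0, "fingers": 0.2}, {"xyz": [0, 0, 0.1], "turn": 0, "fingers": 0.2}])

```text
clock: 13.35
position: [0.4694, -0.0001, 0.1262]
tool_rot: [[-0.169, -0.986, 0.017], [-0.986, 0.169, -0.001], [-0.001, -0.017, -1.0]]
contact_force: [-0.5, 0.3, 6.4]
finger_gap: 0.337
```

jog_arm(commands=[{"xyz": [0, 0, 0], "turn": 0, "fingers": 0.2}, {"xyz": [0, 0, -2], "turn": 0, "fingers": 0.2}, {"xyz": [0, 0, -2], "turn": 0, "fingers": 0.2}], grip_force=70)

```text
clock: 13.72
position: [0.4696, -0.0001, 0.1468]
tool_rot: [[-0.169, -0.986, 0.019], [-0.986, 0.169, -0.002], [-0.002, -0.019, -1.0]]
contact_force: [-0.7, 0.8, -1.7]
finger_gap: 0.335
```

```bash
python3 - <<'E'
from lamp import *
st(); shot('wrist','w13');lampfit('w13');plan([.51,.14,.23],-91.7)
E
```

```text
t 13.725 pos [ 4.696e-01 -1.000e-04  1.468e-01] F [-0.7  0.8 -1.7] gap 0.335
[[-0.169, -0.986, 0.019], [-0.986, 0.169, -0.002], [-0.002, -0.019, -1.0]] q [-0.078  0.226  1.862 -0.     1.034  1.662]
24 668 h 13.7; 30 723 h 13.6; 36 745 h 13.7; 42 785 h 13.7; 48 812 h 13.6; 54 855 h 13.9; 60 860 h 13.4; 66 952 h 17.4; 72 1028 h 17.5; 78 1099 h 17.6; 84 1141 h 17.6; 90 1064 h 17.1; 96 21 h 12.7; 
body slope deg -0.15 h at 0 (mm) 13.76
lat [-0.0157  0.0135]
lat [-0.0157  0.0134]
lat [-0.0157  0.0134]
front max f mm 95.82998727337203
xyz cm [-14.51  -1.81  -8.35] turn -0.1397
```

jog_arm(commands=[{"xyz": [-1, -0.5, -4], "turn": 0, "fingers": 0.2}, {"xyz": [-4, -1, -8], "turn": -0.07, "fingers": 0.2}, {"xyz": [-9, -1.8, -8.4], "turn": -0.14, "fingers": 0.2}, {"xyz": [-13, -1.8, -8.4], "turn": -0.14, "fingers": 0.2}, {"xyz": [-14.5, -1.8, -8.4], "turn": -0.14, "fingers": 0.2}, {"xyz": [-14.5, -1.8, -8.4], "turn": -0.14, "fingers": 0.2}, {"xyz": [-14.5, -1.8, -8.4], "turn": -0.14, "fingers": 0.2}])

```text
clock: 14.65
position: [0.5098, 0.1389, 0.2302]
tool_rot: [[-0.03, -0.999, 0.017], [-1.0, 0.03, -0.002], [0.001, -0.017, -1.0]]
contact_force: [0.4, 0.2, -1.2]
finger_gap: 0.341
```

```bash
python3 - <<'E'
from lamp import *
st(); shot('wrist','w14');lampfit('w14')
N=['w14']
W=cloud(load('w14'))
q=trim(pts(N,lambda W,h,s,v:box(W,.44,.66,.18,.31)&(((v<70)|(v>150)&(s<60)))&(W[...,2]<.014)&(W[...,2]>.004))[0]);print('base',len(q),rect(q))
q=trim(pts(N,lambda W,h,s,v:box(W,.44,.66,.18,.31)&(abs(h-63)<15)&(s>100)&(W[...,2]>.077))[0]);print('gtop',len(q),rect(q),np.percentile(q[:,2],99))
q=trim(pts(N,lambda W,h,s,v:box(W,.44,.66,.18,.31)&(abs(h-63)<15)&(s>100)&(W[...,2]>.005))[0]);print('g',len(q),rect(q))
E
```

```text
t 14.65 pos [0.5098 0.1389 0.2302] F [ 0.4  0.2 -1.2] gap 0.341
[[-0.03, -0.999, 0.017], [-1.0, 0.03, -0.002], [0.001, -0.017, -1.0]] q [ 0.199  0.257  1.613 -0.006  1.256  1.802]
24 685 h 12.6; 30 711 h 12.6; 36 740 h 12.6; 42 786 h 12.6; 48 824 h 12.6; 54 857 h 12.8; 60 843 h 12.3; 66 979 h 16.4; 72 1026 h 16.5; 78 1092 h 16.4; 84 1152 h 16.5; 90 1023 h 15.9; 
body slope deg -0.1 h at 0 (mm) 12.65
lat [-0.0158  0.0135]
lat [-0.0157  0.0134]
lat [-0.0157  0.0134]
front max f mm 95.50590649050257
base 1622 (array([550.7, 242.2]), array([ 83.6, 137.4]), -1.76)
gtop 750 (array([550.4, 242.8]), array([ 47. , 105.9]), -1.73) 0.08916417909047057
g 2873 (array([550.4, 243.4]), array([ 47.9, 106.1]), -2.01)
```

View pics/w14.png

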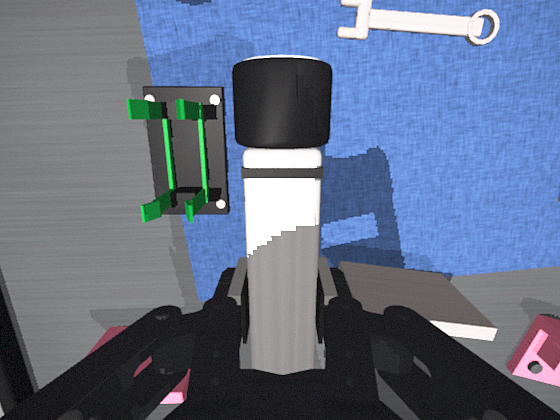

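w14 shows the clip at (185,150), left of the held lamp, with its four hook tops visible. All views agree on a centre near (0.5503, 0.242) and a yaw of −1.8°. Moving above it.

```bash
python3 - <<'E'
from h import *
plan([.5497,.2417,.23],-91.8);plan([.5497,.2417,.13],-91.8)
E
```

```text
xyz cm [-10.4   -3.67   0.09] turn 0.0008
xyz cm [-10.41  -3.5   10.08] turn 0.0008
```

jog_arm(commands=[{"xyz": [-4, -1.5, 0], "turn": 0, "fingers": 0.2}, {"xyz": [-9, -3.4, 0], "turn": 0, "fingers": 0.2}, {"xyz": [-10.4, -3.6, 2], "turn": 0, "fingers": 0.2}, {"xyz": [-10.4, -3.5, 6], "turn": 0, "fingers": 0.2}, {"xyz": [-10.4, -3.5, 10], "turn": 0, "fingers": 0.2}, {"xyz": [-10.4, -3.5, 10], "turn": 0, "fingers": 0.2}, {"xyz": [-10.4, -3.5, 10], "turn": 0, "fingers": 0.2}])

```text
clock: 15.58
position: [0.5504, 0.2411, 0.1324]
tool_rot: [[-0.031, -0.999, 0.019], [-1.0, 0.031, -0.001], [0.001, -0.019, -1.0]]
contact_force: [0.4, 0.3, -1.2]
finger_gap: 0.334
```

```bash
python3 - <<'E'
from lamp import *
st(); shot('wrist','w15');lampfit('w15');shot('side','s15');shot('scene','sc15')
b=cv2.imread('pics/s15.png')[210:360,140:320];b=cv2.resize(b,(400,333),interpolation=2);a=cv2.resize(cv2.imread('pics/sc15.png')[80:230,250:430],(400,333));cv2.imwrite('pics/c15.png',np.hstack([a,b]))
plan([.5497,.2417,.095],-91.8);plan([.5497,.2417,.0525],-91.8)
E
```

```text
t 15.575 pos [0.5504 0.2411 0.1324] F [ 0.4  0.3 -1.2] gap 0.334
[[-0.031, -0.999, 0.019], [-1.0, 0.031, -0.001], [0.001, -0.019, -1.0]] q [ 0.355  0.513  1.497 -0.009  1.113  1.961]
24 682 h 12.4; 30 707 h 12.3; 36 756 h 12.4; 42 785 h 12.3; 48 815 h 12.2; 54 863 h 12.5; 60 850 h 12.0; 66 960 h 16.0; 72 1027 h 16.2; 78 1110 h 16.2; 84 1157 h 16.1; 90 1007 h 15.6; 
body slope deg -0.16 h at 0 (mm) 12.43
lat [-0.0154  0.0139]
lat [-0.0154  0.0137]
lat [-0.0153  0.0137]
front max f mm 95.39986018166587
xyz cm [-0.01  0.14  3.76] turn 0.0005
xyz cm [-0.02  0.23  8.01] turn 0.0005
```

View pics/c15.png

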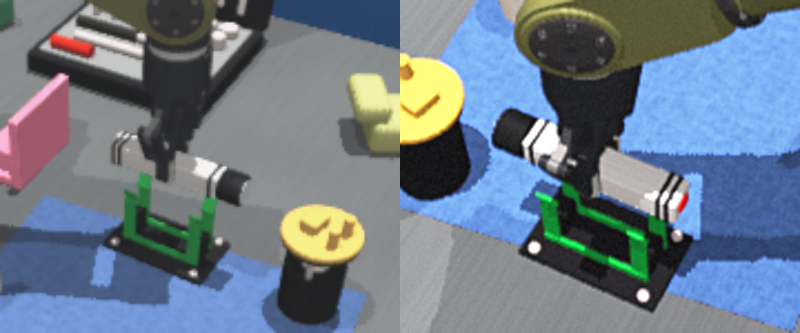

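View pics/w15.png

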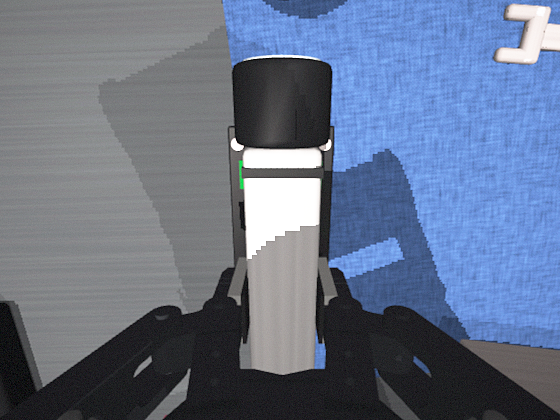

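c15 and w15 show the lamp above the clip. The clip's base bolts at (238,143) and (326,143) lie evenly about the lamp's centre line at column 282, and the head points to the pump. Pressing down in stages.

jog_arm(commands=[{"xyz": [0, 0.1, 2], "turn": 0, "fingers": 0.2}, {"xyz": [0, 0.14, 3.5], "turn": 0, "fingers": 0.2}, {"xyz": [0, 0.15, 4.2], "turn": 0, "fingers": 0.2}, {"xyz": [0, 0.16, 4.5], "turn": 0, "fingers": 0.2}, {"xyz": [0, 0.16, 4.5], "turn": 0, "fingers": 0.2}], grip_force=90)

```text
clock: 16.35
position: [0.5501, 0.2419, 0.0888]
tool_rot: [[-0.031, -0.999, 0.021], [-1.0, 0.031, -0.0], [-0.001, -0.021, -1.0]]
contact_force: [-1.8, 1.0, 5.8]
finger_gap: 0.333
```

```bash
python3 - <<'E'
from lamp import *
st(); shot('wrist','w16');lampfit('w16');shot('side','s16')
b=cv2.imread('pics/s16.png')[210:360,140:320];b=cv2.resize(b,(400,333),interpolation=2);a=cv2.resize(cv2.imread('pics/w16.png'),(400,300));cv2.imwrite('pics/c16.png',np.hstack([np.pad(a,((0,33),(0,0),(0,0))),b]))
plan([.5497,.2417,.0525],-91.8)
E
```

```text
t 16.35 pos [0.5501 0.2419 0.0888] F [-1.8  1.   5.8] gap 0.333
[[-0.031, -0.999, 0.021], [-1.0, 0.031, -0.0], [-0.001, -0.021, -1.0]] q [ 0.356  0.568  1.526 -0.009  1.027  1.962]
24 677 h 12.6; 30 722 h 12.5; 36 743 h 12.5; 42 787 h 12.5; 48 816 h 12.4; 54 855 h 12.5; 60 830 h 12.0; 66 976 h 16.1; 72 1023 h 16.1; 78 1085 h 16.1; 84 1119 h 16.0; 90 1044 h 15.5; 
body slope deg -0.32 h at 0 (mm) 12.69
lat [-0.0157  0.0136]
lat [-0.0155  0.0135]
lat [-0.0156  0.0135]
front max f mm 95.60964456413465
xyz cm [0.02 0.11 3.63] turn 0.0006
```

View pics/c16.png

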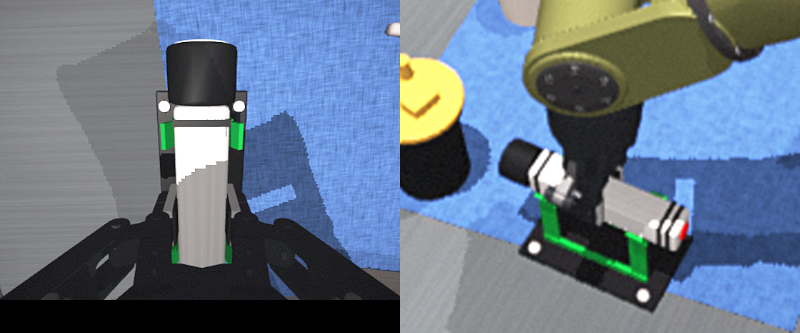

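c16 shows the green hooks evenly on both sides of the lamp, at columns 166 and 237. Entry has begun.

jog_arm(commands=[{"xyz": [0, 0.03, 0.8], "turn": 0, "fingers": 0.2}, {"xyz": [0, 0.05, 1.6], "turn": 0, "fingers": 0.2}, {"xyz": [0, 0.07, 2.2], "turn": 0, "fingers": 0.2}, {"xyz": [0, 0.07, 2.2], "turn": 0, "fingers": 0.2}])

```text
clock: 16.95
position: [0.5506, 0.2419, 0.0672]
tool_rot: [[-0.031, -0.999, 0.023], [-1.0, 0.031, 0.0], [-0.001, -0.023, -1.0]]
contact_force: [4.9, 0.3, -3.3]
finger_gap: 0.328
```

```bash
python3 - <<'E'
from lamp import *
st(); shot('wrist','w17');lampfit('w17')
plan([.5497,.2417,.0525],-91.8)
E
```

```text
t 16.95 pos [0.5506 0.2419 0.0672] F [ 4.9  0.3 -3.3] gap 0.328
[[-0.031, -0.999, 0.023], [-1.0, 0.031, 0.0], [-0.001, -0.023, -1.0]] q [ 0.356  0.598  1.536 -0.009  0.985  1.963]
24 681 h 12.8; 30 724 h 12.7; 36 740 h 12.7; 42 770 h 12.6; 48 821 h 12.6; 54 867 h 12.9; 60 828 h 12.4; 66 977 h 16.5; 72 1035 h 16.6; 78 1088 h 16.6; 84 1136 h 16.5; 90 1044 h 16.0; 
body slope deg -0.2 h at 0 (mm) 12.81
lat [-0.0157  0.0137]
lat [-0.0221  0.0201]
lat [-0.0224  0.0202]
front max f mm 95.59818453785577
xyz cm [0.03 0.12 1.47] turn 0.0004
```

jog_arm(commands=[{"xyz": [0, 0.06, 0.6], "turn": 0, "fingers": 0.2}, {"xyz": [0, 0.12, 1.2], "turn": 0, "fingers": 0.2}, {"xyz": [0, 0.12, 1.5], "turn": 0, "fingers": 0.2}, {"xyz": [0, 0.12, 1.5], "turn": 0, "fingers": 0.2}])

```text
clock: 17.5
position: [0.5503, 0.2421, 0.0539]
tool_rot: [[-0.031, -0.999, 0.025], [-1.0, 0.031, 0.001], [-0.001, -0.025, -1.0]]
contact_force: [-3.3, -3.2, 17.7]
finger_gap: 0.333
```

```bash
python3 - <<'E'
from lamp import *
st(); shot('wrist','w18');lampfit('w18')
plan([.5497,.2417,.0525],-91.8)
E
```

```text
t 17.5 pos [0.5503 0.2421 0.0539] F [-3.3 -3.2 17.7] gap 0.333
[[-0.031, -0.999, 0.025], [-1.0, 0.031, 0.001], [-0.001, -0.025, -1.0]] q [ 0.357  0.617  1.543 -0.01   0.959  1.964]
24 688 h 12.2; 30 723 h 12.0; 36 732 h 11.9; 42 784 h 11.8; 48 808 h 11.6; 54 843 h 11.7; 60 840 h 11.2; 66 936 h 15.0; 72 1007 h 14.9; 78 1047 h 14.9; 84 1113 h 14.7; 90 1001 h 14.1; 
body slope deg -1.43 h at 0 (mm) 12.87
lat [-0.0156  0.0135]
lat [-0.0135  0.0118]
lat [-0.0131  0.0111]
front max f mm 95.63458746901874
xyz cm [0.04 0.06 0.14] turn 0.0004
```

jog_arm(commands=[{"xyz": [0, 0.03, 0.3], "turn": 0, "fingers": 0.2}, {"xyz": [0, 0.03, 0.3], "turn": 0, "fingers": 0.2}])

```text
clock: 17.8
position: [0.5504, 0.2421, 0.0539]
tool_rot: [[-0.031, -0.999, 0.026], [-1.0, 0.031, 0.001], [-0.002, -0.026, -1.0]]
contact_force: [-14.1, -7.4, 33.4]
finger_gap: 0.333
```

```bash
python3 - <<'E'
from lamp import *
st(); shot('wrist','w19');lampfit('w19')
W=cloud(load('w19'));q=pts(['w19'],lambda W,h,s,v:box(W,.57,.61,.232,.25)&(W[...,2]>.05)&(W[...,2]<.09))[0]
print('top z',np.median(q[:,2]).round(4))
E
```

```text
t 17.8 pos [0.5504 0.2421 0.0539] F [-14.1  -7.4  33.4] gap 0.333
[[-0.031, -0.999, 0.026], [-1.0, 0.031, 0.001], [-0.002, -0.026, -1.0]] q [ 0.357  0.617  1.543 -0.01   0.957  1.964]
24 687 h 12.2; 30 711 h 12.1; 36 750 h 11.9; 42 772 h 11.7; 48 804 h 11.6; 54 845 h 11.7; 60 845 h 11.1; 66 939 h 14.9; 72 1012 h 15.0; 78 1036 h 14.8; 84 1113 h 14.7; 90 1000 h 14.1; 
body slope deg -1.41 h at 0 (mm) 12.89
lat [-0.0157  0.0135]
lat [-0.0136  0.0115]
lat [-0.0131  0.0111]
front max f mm 95.59140802205032
top z 0.0668
```

View pics/w19.png

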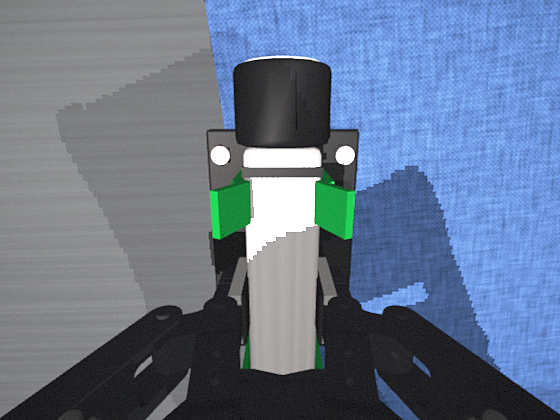

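w19 shows both green hooks closed over the lamp's top edges at (230,208) and (335,210). The lamp is level, and the position no longer changes between 18 and 33 N. I'll relax the push, open and rise.

jog_arm(commands=[{"xyz": [0, 0, 0], "turn": 0, "fingers": 0.2}, {"xyz": [0, 0, -0.05], "turn": 0, "fingers": 0.6}, {"xyz": [0, 0, -0.05], "turn": 0, "fingers": 0.9}, {"xyz": [0, 0, -0.05], "turn": 0, "fingers": 0.9}, {"xyz": [0, 0, -0.05], "turn": 0, "fingers": 0.9}])

```text
clock: 18.48
position: [0.5503, 0.2421, 0.0542]
tool_rot: [[-0.031, -0.999, 0.025], [-1.0, 0.031, 0.001], [-0.001, -0.025, -1.0]]
contact_force: [0.6, -0.6, 0.4]
finger_gap: 0.899
```

jog_arm(commands=[{"xyz": [0, -0.05, -2], "turn": 0, "fingers": 0.9}, {"xyz": [0, -0.15, -6], "turn": 0, "fingers": 0.9}, {"xyz": [0, -0.3, -12], "turn": 0, "fingers": 0.9}, {"xyz": [0, 4, -16], "turn": 0, "fingers": 0.9}, {"xyz": [0, 8, -16], "turn": 0, "fingers": 0.9}, {"xyz": [0, 8, -16], "turn": 0, "fingers": 0.9}, {"xyz": [0, 8, -16], "turn": 0, "fingers": 0.9}])

```text
clock: 19.35
position: [0.4668, 0.2446, 0.2132]
tool_rot: [[-0.031, -0.999, 0.027], [-1.0, 0.031, 0.001], [-0.002, -0.027, -1.0]]
contact_force: [-0.3, -0.1, -0.5]
finger_gap: 0.895
```

```bash
python3 - <<'E'
from fit import *
st(); shot('wrist','w20');shot('side','s20');shot('scene','sc20')
b=cv2.imread('pics/s20.png')[210:360,140:320];b=cv2.resize(b,(400,333),interpolation=2);a=cv2.resize(cv2.imread('pics/w20.png'),(400,300));cv2.imwrite('pics/c20.png',np.hstack([np.pad(a,((0,33),(0,0),(0,0))),b]))
W=cloud(load('w20'));yaw=np.radians(-1.8);f=np.array([np.cos(yaw),np.sin(yaw)]);g=np.array([-f[1],f[0]]);r=W[...,:2]-np.array([.5503,.2422]);al=r@f;la=r@g;z=W[...,2]
for lo in range(-100,110,10):
    k=(al>lo/1e3)&(al<(lo+10)/1e3)&(abs(la)<.008)&(z>.03)
    if k.sum()>5: print(lo,k.sum(),(np.median(z[k])*1e3).round(1),end='; ')
k=(abs(la)<.012)&(z>.055)&(z<.09);print('\nal range',np.percentile(al[k],[.2,99.8]).round(4))
hsv=cv2.cvtColor(load('w20')['p'],cv2.COLOR_RGB2HSV)
gm=(abs(hsv[...,0].astype(int)-63)<15)&(hsv[...,1]>100)&(z>.077)&(abs(la)<.05)
q=W[gm];print('greentop',rect(trim(q)))
k=(z>.064)&(z<.071)&(al>-.02)&(al<.02)&(abs(la)<.03);print('body lat',np.percentile(la[k],[1,99]).round(4))
E
```

```text
t 19.35 pos [0.4668 0.2446 0.2132] F [-0.3 -0.1 -0.5] gap 0.895
[[-0.031, -0.999, 0.027], [-1.0, 0.031, 0.001], [-0.002, -0.027, -1.0]] q [ 0.417  0.266  1.642 -0.01   1.209  2.023]
-90 17 63.7; -80 3266 282.3; -70 198 67.0; -60 198 66.9; -50 212 66.8; -40 202 66.8; -30 216 66.8; -20 219 66.8; -10 246 66.9; 0 241 66.8; 10 263 66.9; 20 273 66.9; 30 260 66.9; 40 279 66.8; 50 279 67.0; 60 330 69.2; 70 286 71.1; 
al range [-0.2251  0.0791]
greentop (array([539.5, 243. ]), array([ 45.9, 128.4]), -1.65)
body lat [-0.0139  0.0153]
```

View pics/c20.png

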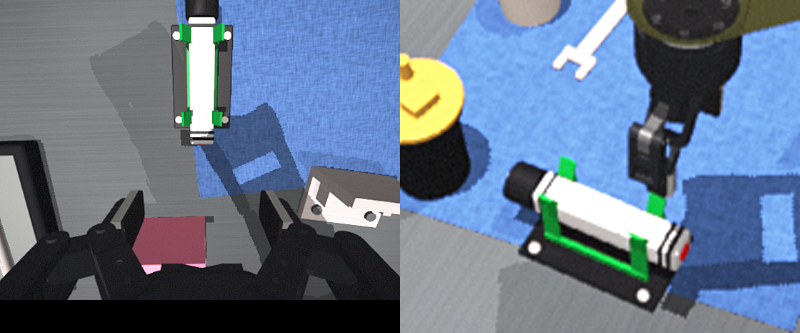

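View pics/sc20.png

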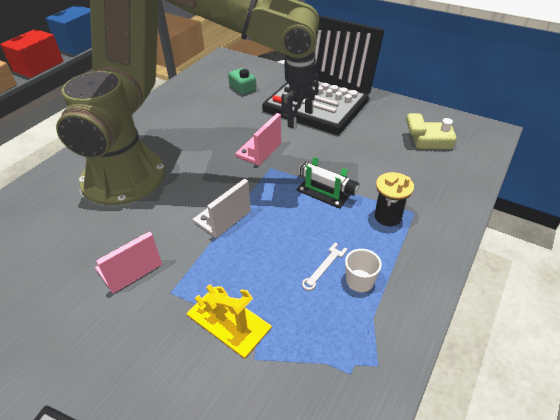

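c20 shows the lamp level in the clip with all four hooks over it. sc20 shows it head-first towards the pump, with the pump, cup and wrench in place. One last check on centring and the bystanders, then I'll hand in.

```bash
python3 - <<'E'
from fit import *
W=cloud(load('w20'));yaw=np.radians(-1.8);f=np.array([np.cos(yaw),np.sin(yaw)]);g=np.array([-f[1],f[0]]);r=W[...,:2]-np.array([.5503,.2422]);al=r@f;la=r@g;z=W[...,2]
k=(abs(la)<.004)&(al>.055)&(al<.08)&(z>.05)&(z<.09)
for lo in np.arange(57,76,1.5):
    kk=k&(al>lo/1e3)&(al<(lo+1.5)/1e3)
    if kk.any(): print(lo,(np.median(z[kk])*1e3).round(1),end='; ')
k=(abs(la)<.01)&(al<-.06)&(z<.09)&(z>.062)&(al>-.12);print('\ntail top end',np.percentile(al[k],[1]).round(4))
for n in ('scene0','sc20'):
    W=cloud(load(n));hsv=cv2.cvtColor(load(n)['p'],cv2.COLOR_RGB2HSV).astype(int)
    for nm,b,z0 in (('pump',(.68,.82,.17,.3),.105),('pot',(.68,.82,-.06,.06),.05)):
        m=box(W,*b)&(W[...,2]>z0);print(n,nm,np.nanmean(W[m],0).round(4),m.sum())
a=load('scene0')['p'].astype(int);b=load('sc20')['p'].astype(int);d=abs(a-b).sum(2)
for nm,(x0,y0,x1,y1) in dict(wrench=(298,240,348,292),pot=(342,248,384,292),pump=(372,172,416,226)).items(): print(nm,'changed px frac',(d[y0:y1,x0:x1]>60).mean().round(3))
manip.sign_off()
E
```

```text
57.0 67.1; 58.5 67.3; 60.0 67.0; 61.5 66.5; 63.0 65.3; 64.5 69.2; 66.0 71.0; 67.5 71.4; 69.0 71.8; 70.5 71.4; 72.0 71.3; 73.5 71.5; 75.0 71.5; 
tail top end [-0.0806]
scene0 pump [0.7458 0.2251 0.1203] 818
scene0 pot [0.7636 0.0071 0.0626] 494
sc20 pump [0.7456 0.2254 0.1202] 815
sc20 pot [0.7631 0.0075 0.0627] 492
wrench changed px frac 0.0
pot changed px frac 0.0
pump changed px frac 0.0
the job is handed in; nothing more can be done
```

The lamp is switched on and sits fully home in the green clip with its head towards the pump. The job is handed in, at about 19.5 s of the 51 s allowed.

**What I did**
- I lifted the lamp square out of its rest and swung it level by setting its tail down on the mat with a light grip.
- I regrasped it at its centre and pushed the button against the grey steel plate. The tool stalled at 18 N with about 6 mm of travel.
- I trimmed the remaining slope by resting the tail on the plate's top edge, then pressed the lamp straight down into the clip.
- The position was the same at 18 N and 33 N, so it was on the hard stop. I then let go and retreated.

**Last checks**
- **Seating:** the lamp's top reads a level 66.8–67.0 mm along its length. Home is 66 mm, and the cameras read about 1 mm high on the bench too.
- **Hooks:** all four hooks are closed over the lamp.
- **Centring:** the head starts at about +65 mm and the tail ends at −80.6 mm from the clip's middle, so it is centred to within about 1 mm.
- **Button:** only a thin red disc shows, so it looks fully in.
- **Bystanders:** the pump, cup and wrench show no pixel changes, and the gripper is clear.

**Disagreements:** the camera views differed by 1–2 mm on the clip's position. The button push also left the tool tilted 1–1.5° for the rest of the job. The lamp still seated level, because it pivoted in the pads.

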